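# Clamp a pellet die with a square key

### The arm

A 6-joint arm with a two-finger parallel gripper is mounted at the origin on a cart in front of the work surface, level with it; the furniture and walls round the work are solid. World frame = base frame: x ahead of the robot, y to its left, z up, the work surface at z = 0. Lengths are in mm, angles in degrees, forces in N, time in s.
With the tool pointing down it reaches from about 300 to 850 mm from the base axis. Payload 4.2 kg.
Tool frame: the origin (TCP) lies between the finger pads; the fingertips stand 22 mm ahead of it and the grasp point (between the pads) lies 3 mm ahead of it (env.finger_overhang is the distance from the TCP to the fingertips, in mm); z points along the fingers, y is the line along which they close (so a half turn about z gives the same grasp; the last joint's range is limited). The gripper opens to 91 mm and grips with 3 to 60 N. Pads are 32 mm wide; open, the fingers measure 118 mm over their backs; the gripper's body (76 mm by 178 mm) begins 60 mm behind the grasp point.
Start: joints at [-71.849, 18.312, 89.639, -0, 72.044, -1.146], TCP at [190.022, -542.708, 235.976] pointing down, gripper open.
Joint ranges: [-177.97, 177.97], [-48.28, 115.42], [12.27, 149.76], [-77.06, 257.06], [2.81, 150.46], [-146.56, 146.56]. Speed limits (degrees/s): [147.25, 147.25, 180, 180, 180, 180].

### API

Orientations are given as [roll, pitch, yaw] about the fixed x, y, z axes, in that order (R = Rz(yaw) Ry(pitch) Rx(roll)).
In Python, from workcell import state, cams, ticket, look_for, outline_of, env gives the robot as it stands.
- The arm moves only by the tool servo_tool, never from a script. Its argument "steps" is a list of rows, each a list of 3 entries, a list of its own where there are three numbers: the closure in counts, from 0 (fully open) to 255 (shut), then the shift along the tool's x, y, z in mm, then the turn, a rotation vector about the tool's x, y, z in rad. A call has exactly 10 rows; each row shifts and turns the commanded pose from where the row before left it, along the tool's axes as they then stand; what a row does not reach is not made up. A row lasts 1/10 s, in which the tool goes at most 50 mm and 8.59 degrees, less where a joint would pass 70% of its speed; a pose out of reach is approached as far as the arm can. A call with a gripper value outside its range is refused whole. The fingers move at their own pace and stop on an object; "squeeze" is the grip in N (left out, the last holds). Time passes only in rows, so rows that do not move let the fingers close, or fill a call up. It gives the time, the measured TCP pose, the force, the opening and the grip force at its end, in the units of the state.
- state(): the state, without advancing time (a new reading comes with each control period).
- cams.grab_frame(name): name is "scene" or "top"; returns a dict with "color" (400x640x3 uint8, red, green, blue), "z_map" (400x640 float32, mm along the optical axis (not along the pixel's ray), 0 where there is no reading), "fovy" (degrees; the focal length in pixels is half the picture's height over the tangent of half this angle, whatever the lens; pixels are square), "cx", "cy" (the principal point, pixels), "eye" and "rotation" of the camera in the world. Camera axes: x right, y up, looking along -z (the intrinsics and any distortion apply to the point x, -y, -z); pixel columns grow to the right and rows downward; lengths in mm; the calibration is good to about 2 mm. A picture is of the moment at which its call begins.
- ticket.job_done(): hands the job in; it is judged then, once.
Trained networks look in a picture, given as the dict that the camera call returned (one of the last four; its "shot" number tells which), for a name from the list of things; names that differ only in an ending like _2 or _b are one class to them, and where a whole thing is asked for, a point or a joint stands for the part that bears it (a point fixed in the world has none). Each returns a list of dicts, best first, with "confidence" (0 to 1); they miss things now and then, are a little off and sometimes report something else, mostly with a low value. They report only what shows in the picture. A call takes as long as a camera call. They do not tell look-alikes from the thing itself.
- look_for(picture, thing): "at" ([column, row] in pixels, amid what is visible of it).
- outline_of(picture, thing): "pixels" (400x640 bool, what is visible of it) and "at" ([column, row] in pixels, amid what is visible of it).
The state is a dict: "time_s": time; "qpos": joint angles; "qvel": joint speeds; "effort": joint torques, N m; "ee_pos": TCP position; "ee_rot": TCP orientation; "force": force on the tool from outside, world axes, zero at the start; "torque": the same for the moment, N m; "gripper_width": finger opening in mm; "gripper_force": force on a finger pad.
Only numpy, scipy, OpenCV 4.12 (cv2) and the standard library are available. Lean on these libraries where they do the work, as an engineer would, in place of code of your own. Each camera call takes 0.05 s, during which the arm holds its last target. There are 200 camera calls.

### The job

Take the red-handled square key out of its grey rest, put it fully home in the recessed square socket of the blue clamp, and turn it clockwise (seen from above) until the brass cam holds the pellet die firmly in the V-block. Do not force the key as it goes in, and do not overtighten: stop once the die is firmly held. Leave the key standing in the socket, and keep the hand off the die and the other things on the bench.

Things in the scene. Friction and masses are not known exactly. Their poses are not given: they have to be found in the camera images.
- key: Loose steel key, 0.1 kg. Square shank 12 x 12 mm, its foot tapered to 9 x 9 mm over the last 2.5 mm; collar 22 mm wide, 78 to 84 mm above the foot; flat red handle 46 mm long (key's x), 10 mm thick (key's y), 83 to 113 mm above the foot. Origin at the centre of the foot, z up; the shank's sides are parallel to x and y. Fits the socket in any of four quarter turns.
- key_grip (a point): Middle of the key's red handle, on the key's axis, 98 mm above its foot; the place to grip it, across the 10 mm thickness.
- rest: Fixed grey block, 50 x 50 x 45 mm, with a square hole 13.5 mm wide and 39 mm deep in its top, in which the key stands at the start with its sides along the block's. Origin at the centre of its underside on the bench.
- clamp: Fixed clamp. Aluminium base plate 172 x 84 x 10 mm, from 52 mm behind to 120 mm ahead of the origin along its x; a blue head on a rear wall, top 72 mm above the bench, with a round bore 27 mm wide and 14 mm deep straight down to the socket. Origin on the spindle's axis on the bench, x points from the spindle to the die and the V-block.
- spindle (a joint): Angle of spindle, cam and socket in the clamp, rad; grows clockwise seen from above, stops at 0 and 2.3, stays where left; turning it free takes about 0.16 Nm. The cam is an eccentric brass disc (radius 22 mm, 5 mm off the axis, 20 to 34 mm above the bench) that begins to press the die into the V-block at roughly 0.8 to 1.5, depending on where the V-block was set; then its push grows quickly.
- socket_mouth (a point): Centre of the mouth of the square socket in the spindle's top, at the bottom of the blue head's bore, 56 mm above the bench; turns with the spindle, x and y parallel to the square's sides. 14 mm wide, 22 mm deep: a key that is home has its foot 34 mm and its handle's middle 132 mm above the bench, and about 0.15 rad of play either way.
- the_die: Loose pellet die, dark round body 53 mm across, 35 mm high, 79 mm tall with plunger, 0.62 kg, on the base plate between cam and V-block, top 89 mm above the bench. Origin on its underside, 9 mm from the body's axis. Firmly held: it bears on the V-block with 8 to 45 N (summed over both faces); a torque of 0.36 to 0.54 Nm on the key gives this.
- vblock: Fixed steel V-block, 42 mm high, bolted to the base plate; origin on the base plate at the axis of a die that lies against both faces of the V, x points into the V's bottom, away from the spindle.
- jar_kbr: Bystander: white jar with a red lid, 55 mm wide, 71 mm tall; origin at its underside. To be left alone.
- jar_kcl: Bystander: white jar with a white lid, 45 mm wide, 56 mm tall; origin at its underside. To be left alone.
Not all that is in view belongs to the job. What is shaped like the key but purple is not meant. There is more than one size of the clamp; the one meant has the size given above.

How it is judged:
By the outcome, as a careful person would: the job done as asked, in the order asked, and still so for the second after the job is handed in, with the robot touching nothing.
It also fails if it takes over 58 s, if anything falls off the work surface, if the arm or the gripper's body presses on something with over 40 N, if the wrist force passes 120 N, or if a joint passes its speed limit or range.

## Working session

There is one attempt and no reset: what is moved stays moved. The work goes in short steps, Python scripts to look and compute and a tool call to move; the robot and the scene stay as the last step left them, time stands still between calls to the robot, and variables do not carry over. Pictures are saved under pics/ and viewed, at most 10 in all, crops included, and the job is handed in when it is done.

Besides the shell and the picture viewer there is one more tool, called as name(argument=value, ...), one argument or row to a line, values as JSON. servo_tool: Moves the arm, as the interface text tells. Its arguments: {"type":"object","properties":{"steps":{"type":"array","items":{"type":"array"}},"squeeze":{"type":"number"}},"required":["steps"]}

```bash
mkdir -p pics; cat > h.py <<'E'
import numpy as np, cv2
from workcell import state, cams, ticket, look_for, outline_of, env
def cloud(f):
    H,W=f['z_map'].shape; fl=H/2/np.tan(np.radians(f['fovy'])/2)
    v,u=np.mgrid[:H,:W]; z=f['z_map']
    p=np.stack([(u-f['cx'])/fl*z,-(v-f['cy'])/fl*z,-z],-1)
    w=p@np.array(f['rotation']).T+np.array(f['eye']); w[z==0]=np.nan
    return w
def save(f,n,crop=None,s=1):
    im=f['color'][...,::-1]
    if crop: im=im[crop[1]:crop[3],crop[0]:crop[2]]
    cv2.imwrite('pics/'+n,cv2.resize(im,None,fx=s,fy=s,interpolation=cv2.INTER_CUBIC))
E
python3 - <<'E'
from h import *
for n in ['scene','top']:
    f=cams.grab_frame(n); save(f,n+'0.png'); print(n,f.keys(),f['fovy'],f['cx'],f['cy'],f['eye'],np.round(f['rotation'],3).tolist(),{k:f[k] for k in f if k not in('color','z_map','rotation','eye')})
    w=cloud(f)
    for t in ['key','rest','clamp','socket_mouth','the_die','vblock','jar_kbr','jar_kcl']:
        for o in outline_of(f,t)[:3]:
            p=w[o['pixels']]; print(t,round(o['confidence'],2),np.round(o['at']),o['pixels'].sum(),np.round(np.nanmedian(p,0)),np.round(np.nanmin(p,0)),np.round(np.nanmax(p,0)))
print(state())
E
```

```text
scene dict_keys(['color', 'z_map', 'fovy', 'cx', 'cy', 'eye', 'rotation', 'shot']) 43.466445952978596 321.189048040334 202.5359723702353 [ -9.81988361 759.90261292 945.03773003] [49.577, -1.135, -146.254] {'fovy': 43.466445952978596, 'cx': 321.189048040334, 'cy': 202.5359723702353, 'shot': 1}Traceback (most recent call last):
  File "<stdin>", line 4, in <module>
  File "h.py", line 7, in cloud
    w=p@np.array(f['rotation']).T+np.array(f['eye']); w[z==0]=np.nan
      ~~~~~~~~~~~~~~~~~~~~~~~~~~~^~~~~~~~~~~~~~~~~~~
ValueError: operands could not be broadcast together with shapes (400,640) (3,)
```

```bash
ls pics; ls
```

```text
scene0.png
h.py
pics
```

View pics/scene0.png

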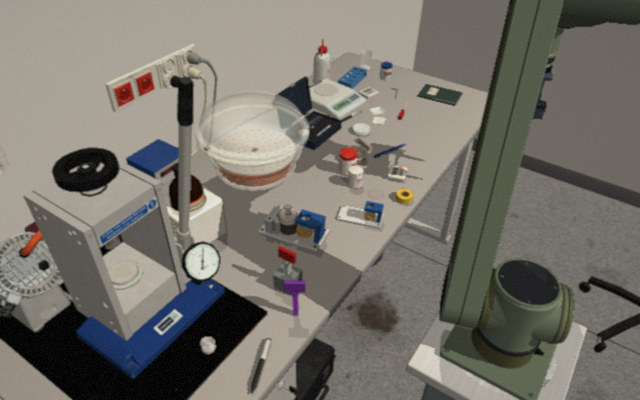

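The scene view shows the red key in its rest near (287,262), a purple look-alike at (294,292), the larger clamp with the die near (297,226), and a smaller clamp near (362,213). The rotation is given as roll, pitch and yaw, so I'll fix the helper.

```bash
sed -i "s/np.array(f\['rotation'\]).T/Rot.from_euler('xyz',f['rotation'],degrees=True).as_matrix().T/; 1a from scipy.spatial.transform import Rotation as Rot" h.py
python3 - <<'E'
from h import *
for n in ['scene','top']:
    f=cams.grab_frame(n); save(f,n+'1.png'); print(n,f['fovy'],f['cx'],f['cy'],f['eye'],f['rotation'])
    w=cloud(f)
    for t in ['key','rest','clamp','socket_mouth','the_die','vblock','jar_kbr','jar_kcl']:
        for o in outline_of(f,t)[:3]:
            p=w[o['pixels']]; print(t,round(o['confidence'],2),np.round(o['at']),o['pixels'].sum(),np.round(np.nanmedian(p,0)),np.round(np.nanmin(p,0)),np.round(np.nanmax(p,0)))
print(state())
E
```

```text
scene 43.466445952978596 321.189048040334 202.5359723702353 [ -9.81988361 759.90261292 945.03773003] [  49.57663077   -1.13545845 -146.25375642]
key 0.84 [295. 288.] 354 [417. 194.  94.] [400. 179.   4.] [438. 206. 117.]
key 0.57 [287. 254.] 285 [484. 133. 101.] [462. 122.  44.] [510. 141. 123.]
rest 0.76 [285. 275.] 408 [484. 139.  43.] [419.  68.  -2.] [513. 200. 115.]
clamp 0.87 [367. 211.] 861 [ 450. -181.    8.] [ 400. -242.   -3.] [ 530. -138.   56.]
clamp 0.82 [306. 235.] 1281 [535. -17.  27.] [ 491. -106.   -3.] [660.  30.  77.]
socket_mouth 0.64 [301. 232.] 165 [541. -18.  33.] [525. -46.  18.] [567.  -4.  57.]
the_die 0.89 [289. 220.] 446 [589. -12.  60.] [ 569. -110.   -4.] [670.   5.  92.]
vblock 0.6 [273. 220.] 342 [629.   8.  48.] [602. -49.   1.] [686.  24.  56.]
jar_kbr 0.74 [346. 159.] 392 [ 605. -330.   58.] [ 577. -384.   -3.] [ 662. -299.   75.]
jar_kbr 0.7 [307. 232.] 1295 [534. -17.  27.] [ 491. -128.   -5.] [672.  30.  77.]
jar_kcl 0.7 [353. 178.] 304 [ 549. -291.   40.] [ 533. -364.   -2.] [ 577. -280.   61.]
top 50.74588264713959 318.9381456341958 203.9810231
[... 975 characters left out ...]
3.] [ 578. -281.   63.]
{'time_s': 0.95, 'qpos': array([-7.18502077e+01,  1.83101552e+01,  8.96411608e+01, -1.12308224e-03,
        7.20430161e+01, -1.14751179e+00]), 'qvel': array([ 0.08688824, -0.02975671, -0.04328892, -0.07527606, -0.00484116,
        0.02807308]), 'effort': array([-1.76642320e-04, -4.12356377e+01, -2.32234704e+01,  7.28581636e-02,
        3.76684126e-02,  9.85810004e-06]), 'ee_pos': array([ 190.00010562, -542.70079394,  235.9787641 ]), 'ee_rot': array([1.79994355e+02, 1.18170348e-03, 1.92976502e+01]), 'force': array([-0.32820352, -0.18053018, -0.29224854]), 'torque': array([ 0.07085717, -0.05903768,  0.0215601 ]), 'gripper_force': 0.0, 'gripper_width': 90.97545472025729}
```

```bash
ls pics
```

```text
scene0.png
scene1.png
top1.png
```

View pics/top1.png

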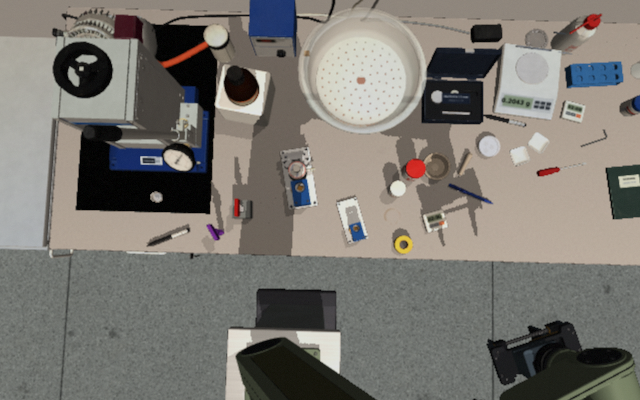

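The top view shows the key at (237,208), the target clamp at (298,178), the small clamp at (352,220) and the purple look-alike at (214,231). Next I'll refine the poses.

```bash
cat > m.py <<'E'
from h import *
def reg(w,x0,x1,y0,y1,z0,z1):
    return (w[...,0]>x0)&(w[...,0]<x1)&(w[...,1]>y0)&(w[...,1]<y1)&(w[...,2]>z0)&(w[...,2]<z1)
def rect(p):
    r=cv2.minAreaRect(p[:,:2].astype(np.float32)); return [np.round(a,1) for a in r]
if __name__=='__main__':
  for n in ['top','scene']:
    f=cams.grab_frame(n); w=cloud(f); c=f['color'].astype(int)
    red=(c[...,0]>110)&(c[...,1]<70)&(c[...,2]<70)
    m=red&reg(w,440,530,90,160,80,130); p=w[m]; q=p[p[:,2]>np.percentile(p[:,2],95)-6]
    print(n,'key',m.sum(),rect(p),p.mean(0).round(1),'top z',np.percentile(q[:,2],50).round(1),'toprect',rect(q),q.mean(0).round(1))
    blue=(c[...,2]>c[...,0]+40)
    m=blue&reg(w,480,620,-90,40,60,85); p=w[m]; print('head',m.sum(),rect(p),np.median(p[:,2]),p.mean(0).round(1))
    p=w[reg(w,480,540,100,160,38,50)]; print('rest',rect(p),p.mean(0).round(1),len(p))
    p=w[reg(w,470,690,-90,50,5,14)]; print('plate',rect(p))
    p=w[reg(w,560,640,-60,40,80,100)]; print('plunger',rect(p),p.mean(0).round(1),len(p))
    if n=='top':
        save(f,'ct.png',(270,130,330,220),6); 
        for r in range(170,206,2): print(r,' '.join(f'{x:3.0f}' for x in w[r,286:316,2]))
    else: save(f,'cs.png',(255,195,335,310),5)
E
python3 m.py
```

```text
top key 63 [array([487.3, 128.4]), array([44.2,  8.8]), np.float64(1.1)] [485.1 127.8 119.4] top z 119.9 toprect [array([487.3, 128.1]), array([44.2,  8.2]), np.float64(1.1)] [485.4 127.9 120.1]
head 296 [array([535.7, -36.5]), array([67.1, 43.5]), np.float64(10.6)] 72.98519928470773 [532.6 -37.5  72.9]
rest [array([495.3, 128.8]), array([31.1, 48.5]), np.float64(1.5)] [496.4 122.   45.5] 121
plate [array([580.5, -20.8]), array([138.4, 217.2]), np.float64(89.8)]
plunger [array([598.8, -23.1]), array([19. , 18.2]), np.float64(65.3)] [598.7 -23.2  90.2] 47
170  11   5  67  62  68  65  67  90  93  90  89  93  90  69  67  69  65  67  67  66  35  35  34  29  33  38  30  32  -0   6
172  11  16  67  66  65  68  64  67  64  66  67  72  68  62  63  67  70  66  70  45  13   9  10  12  17  11   2   3  -3   1
174   9  12  10  67  66  69  62  65  66  67  70  68  69  65  66  67  68  69  53  23  14  13  13  11  11   8  16   2   3   7
176  14  13  12  11  51  64  65  69  72  68  70  67  68  66  67  66  59  36  21  15   9  14  13  12  11  10  11   1   5   0
178  10  11  13   8  12  14  31  46  55  61
[... 1555 characters left out ...]
1   9  11  11
204  -1  -1  12   6  10  11  12   8  71  73  72  75  72  76  70  67  59  47  40  40  29  25  15  13  12  11  14  10   6  12
scene key 80 [array([486.1, 130.4]), array([46.1, 13.1]), np.float64(5.5)] [480.9 129.5 115.4] top z 118.2 toprect [array([487.5, 130.7]), array([43.2, 11.2]), np.float64(1.9)] [485.5 129.5 118.5]
head 318 [array([535.1, -35.5]), array([69.8, 50.8]), np.float64(10.6)] 71.11991301439468 [531.3 -32.7  70.2]
rest [array([496.3, 129.5]), array([53.7, 32.3]), np.float64(89.4)] [495.6 136.5  44.3] 169
plate [array([579.6, -18.1]), array([205.3, 117.1]), np.float64(5.0)]
plunger [array([598.2, -22.9]), array([18.3, 19.7]), np.float64(38.3)] [596.3 -22.   88.8] 41
```

```bash
python3 -c "
import cv2,numpy as np
a=cv2.imread('pics/ct.png');b=cv2.imread('pics/cs.png')
h=575;o=np.zeros((h,800,3),np.uint8);o[:540,:360]=a;o[:575,380:780]=b;cv2.imwrite('pics/cc.png',o)"
```

```text
(no output)
```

View pics/cc.png

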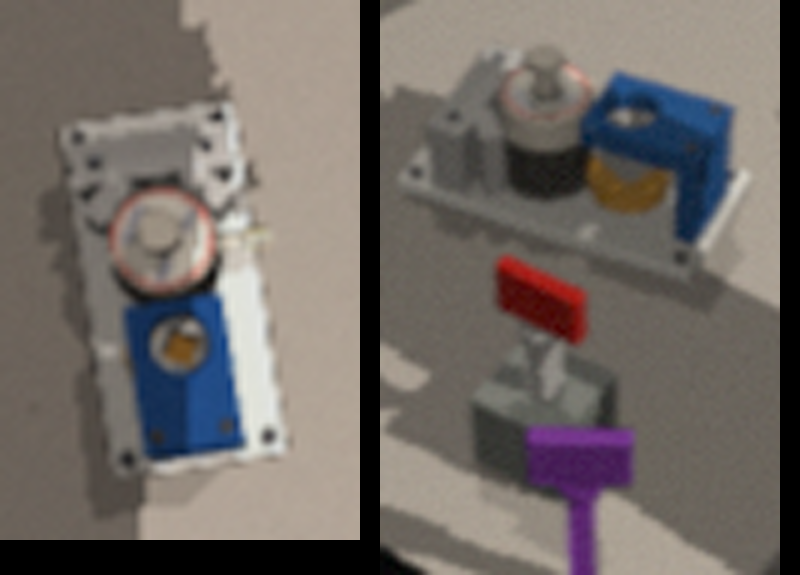

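Crops: key handle lies along world x at about (487,129). The clamp's x axis is yawed about 10.6°, with the bore at crop pixel (178,343) and a visibly turned brown socket square. First move is over the key, rotating towards yaw 181° so the wrist has room to turn clockwise later.

servo_tool(
  steps=[
    [0, [33.5, -35.7, 0], [0, 0, 0]],
    [0, [33.5, -35.7, 0], [0, 0, 0]],
    [0, [33.5, -35.7, 0], [0, 0, 0]],
    [0, [33.5, -35.7, 0], [0, 0, 0]],
    [0, [33.5, -35.7, 0], [0, 0, 0]],
    [0, [33.5, -35.7, 0], [0, 0, 0]],
    [0, [33.5, -35.7, 0], [0, 0, 0]],
    [0, [33.5, -35.7, 0], [0, 0, 0]],
    [0, [33.5, -35.7, 0], [0, 0, 0]],
    [0, [33.5, -35.7, 0], [0, 0, 0]],
  ],
  squeeze=40,
)

```text
time_s: 2.05
ee_pos: [388.7, -93.2, 236.4]
ee_rot: [179.9, -0.1, 19.3]
force: [0.6, -1.0, 0.1]
gripper_width: 90.9
gripper_force: 0.0
```

servo_tool(
  steps=[
    [0, [33.5, -35.7, 0], [0, 0, 0]],
    [0, [33.5, -35.7, 0], [0, 0, 0]],
    [0, [33.5, -35.7, 0], [0, 0, 0]],
    [0, [33.5, -35.7, 0], [0, 0, 0]],
    [0, [33.5, -35.7, 0], [0, 0, 0]],
    [0, [0, 0, 0], [0, 0, -0.149]],
    [0, [0, 0, 0], [0, 0, -0.149]],
    [0, [0, 0, 0], [0, 0, -0.149]],
    [0, [0, 0, 0], [0, 0, -0.149]],
    [0, [0, 0, 0], [0, 0, -0.149]],
  ],
)

```text
time_s: 3.05
ee_pos: [487.3, 128.9, 235.9]
ee_rot: [180.0, 0.0, 62.3]
force: [-0.7, 0.4, -0.6]
gripper_width: 91.6
gripper_force: 0.0
```

servo_tool(
  steps=[
    [0, [0, 0, 0], [0, 0, -0.149]],
    [0, [0, 0, 0], [0, 0, -0.149]],
    [0, [0, 0, 0], [0, 0, -0.149]],
    [0, [0, 0, 0], [0, 0, -0.149]],
    [0, [0, 0, 0], [0, 0, -0.149]],
    [0, [0, 0, 0], [0, 0, -0.149]],
    [0, [0, 0, 0], [0, 0, -0.149]],
    [0, [0, 0, 0], [0, 0, -0.149]],
    [0, [0, 0, 0], [0, 0, -0.149]],
    [0, [0, 0, 0], [0, 0, -0.149]],
  ],
)

```text
time_s: 4.05
ee_pos: [487.3, 128.8, 236.0]
ee_rot: [180.0, 0.0, 147.7]
force: [0.6, 0.0, 0.2]
gripper_width: 91.6
gripper_force: 0.0
```

servo_tool(
  steps=[
    [0, [0, 0, 0], [0, 0, -0.147]],
    [0, [0, 0, 0], [0, 0, -0.147]],
    [0, [0, 0, 0], [0, 0, -0.147]],
    [0, [0, 0, 0], [0, 0, -0.147]],
    [0, [0, 0, 30], [0, 0, 0]],
    [0, [0, 0, 30], [0, 0, 0]],
    [0, [0, 0, 30], [0, 0, 0]],
    [0, [0, 0, 20], [0, 0, 0]],
    [0, [0, 0, 11], [0, 0, 0]],
    [0, [0, 0, 0], [0, 0, 0]],
  ],
)

```text
time_s: 5.05
ee_pos: [486.6, 128.6, 113.8]
ee_rot: [-180.0, -0.2, -179.0]
force: [-0.7, -0.7, -0.6]
gripper_width: 90.9
gripper_force: 0.0
```

```bash
cat > s.py <<'E'
from m import *
from scipy.optimize import least_squares
def proj(f,P):
    fl=200/np.tan(np.radians(f['fovy'])/2); R=Rot.from_euler('xyz',f['rotation'],degrees=True).as_matrix()
    q=(np.atleast_2d(P)-f['eye'])@R; return np.stack([f['cx']+fl*q[:,0]/-q[:,2],f['cy']-fl*q[:,1]/-q[:,2]],1)
def ray(f,uv,z):
    fl=200/np.tan(np.radians(f['fovy'])/2); R=Rot.from_euler('xyz',f['rotation'],degrees=True).as_matrix()
    uv=np.atleast_2d(uv); d=np.stack([(uv[:,0]-f['cx'])/fl,-(uv[:,1]-f['cy'])/fl,-np.ones(len(uv))],1)@R.T
    return f['eye']+d*((z-f['eye'][2])/d[:,2])[:,None]
if __name__=='__main__':
  for n,k in [('top',6),('scene',4)]:
    F=[cams.grab_frame(n) for _ in range(k)]; f=F[0]
    col=np.mean([g['color'] for g in F],0); f['color']=col.astype(np.uint8)
    w=cloud(f); blue=(col[...,2]>col[...,0]+30)
    # head mask & hole in the plane z=72
    m=(blue&reg(w,480,620,-90,40,50,85)).astype(np.uint8)
    c,h=cv2.findContours(m,cv2.RETR_CCOMP,cv2.CHAIN_APPROX_NONE)
    for i in range(len(c)):
        if h[0][i][3]>=0 and len(c[i])>12:
            pts=ray(f,c[i][:,0,:].astype(float),72.)[:,:2]
            fit=least_squares(lambda s:np.hypot(*(pts-s[:2]).T)-s[2],[*pts.mean(0),13]); print(n,'hole',fit.x.round(2),len(pts))
    big=max(range(len(c)),key=lambda i:len(c[i])); print('head',rect(ray(f,c[big][:,0,:].astype(float),72.)))
    s=8; crop=cv2.resize(col[172:200,285:320].astype(np.uint8) if n=='top' else col[205:240,285:325].astype(np.uint8),None,fx=12,fy=12,interpolation=cv2.INTER_CUBIC)
    cv2.imwrite(f'pics/s_{n}.png',crop[...,::-1])
    if n=='top':
        br=(col[...,0]-col[...,2]>30)&reg(w,535,570,-50,-12,15,62)
        ys,xs=np.nonzero(br); print('brown',len(xs),rect(ray(f,np.stack([xs,ys],1).astype(float),56.)),ray(f,[[xs.mean(),ys.mean()]],56.))
        d=np.median([g['z_map'] for g in F],0); f['z_map']=d; w=cloud(f)
        dp=(w[...,2]<47)&reg(w,538,566,-48,-18,15,50); ys,xs=np.nonzero(dp); print('deep',len(xs),rect(ray(f,np.stack([xs,ys],1).astype(float),56.)),ray(f,[[xs.mean(),ys.mean()]],56.))
        print(w[180:193,292:308,2].round().astype(int))
        print((col[...,0]-col[...,2])[180:193,292:308].round().astype(int))
E
python3 s.py; python3 -c "
import cv2,numpy as np
a=cv2.imread('pics/s_top.png');b=cv2.imread('pics/s_scene.png');b=cv2.resize(b,None,fx=.7,fy=.7)
o=np.zeros((440,780,3),np.uint8);o[:a.shape[0],:a.shape[1]]=a;o[:b.shape[0],430:430+b.shape[1]]=b;cv2.imwrite('pics/s2.png',o)"
```

```text
top hole [548.69 -33.96  14.76] 30
head [array([535.8, -35.9]), array([68.4, 44.7]), np.float64(11.1)]
brown 25 [array([547.6, -33.6]), array([11.1, 13.8]), np.float64(1.7)] [[547.91145759 -34.34048641  56.        ]]
deep 22 [array([550., -33.]), array([12.2, 12.3]), np.float64(73.4)] [[550.06674529 -33.05167473  56.        ]]
[[73 71 73 71 73 73 71 73 74 74 73 72 72 74 72 12]
 [73 73 73 74 73 74 71 72 72 72 70 72 73 74 74 10]
 [73 74 72 73 72 65 59 56 34 65 71 72 74 72 72 10]
 [73 72 72 72 56 57 58 57 58 56 56 72 74 72 73 12]
 [73 72 70 57 56 57 50 55 57 55 57 58 71 73 73 73]
 [72 73 70 57 57 55 34 35 41 51 55 58 71 72 73 74]
 [73 73 69 58 57 47 35 35 35 32 32 55 72 73 74 72]
 [71 71 71 59 56 35 36 35 34 37 58 57 74 74 73 72]
 [73 73 71 57 58 34 37 37 35 36 59 58 73 76 73 73]
 [74 71 75 56 57 57 36 35 34 33 57 70 72 74 72 73]
 [73 73 71 74 56 57 57 56 56 58 57 73 73 72 73 73]
 [72 73 72 73 73 71 56 58 72 72 73 74 72 73 72 73]
 [73 72 75 72 73 72 73 74 73 73 74 72 74 74 72 74]]
[[ -26  -28  -38  -60  -70  -70  -75  -80  -86  -97 -103 -103 -101 -101
   -92  -15]
 [ -74  -76  -83  -97 
[... 366 characters left out ...]
 12   10    0  -48  -95
  -102  -74]
 [-100  -98  -78   -7   16   15   38   71   66   48   30   14  -26  -88
  -103  -95]
 [-100  -98  -70   -9   11   15   60   84   84   79   52   18  -20  -82
  -103 -103]
 [-100  -99  -76   -9   10   34   74   85   85   79   40   12  -22  -85
  -103 -103]
 [ -86 -100  -88  -30    2   35   66   80   84   75   31    2  -44  -94
  -103 -103]
 [ -68 -101  -98  -69  -21   10   28   37   47   49   17  -27  -79 -100
  -102 -102]
 [ -62 -102 -101  -94  -66  -24   -7   -7   -2    2  -27  -75  -99 -102
  -101 -102]
 [ -43 -101 -101 -101  -95  -82  -66  -57  -63  -74  -87  -97 -103 -102
  -101 -102]]
head [array([503.2, -30.7]), array([61. , 35.3]), np.float64(88.2)]
```

View pics/s2.png

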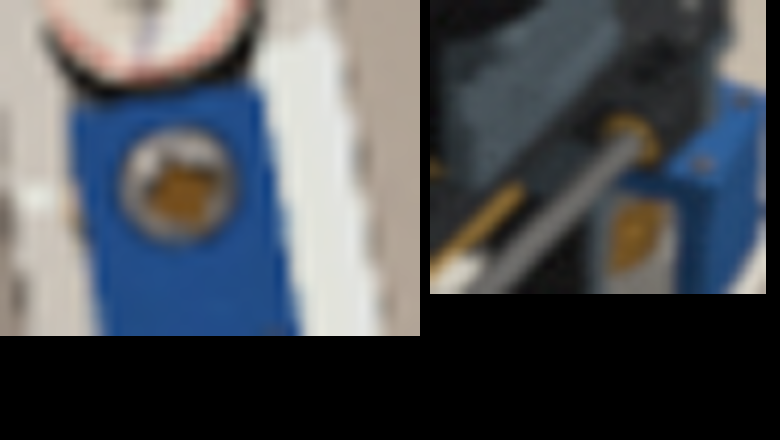

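The top crop shows the brown socket floor at about (182,190), turned relative to the head. The hand now hides it in the scene view. I'll close on the key while fitting the socket pose from the top image.

servo_tool(
  steps=[
    [0, [0, 0, -1.5], [0, 0, 0]],
    [255, [0, 0, 0], [0, 0, 0]],
    [255, [0, 0, 0], [0, 0, 0]],
    [255, [0, 0, 0], [0, 0, 0]],
    [255, [0, 0, 0], [0, 0, 0]],
    [255, [0, 0, 0], [0, 0, 0]],
    [255, [0, 0, 0], [0, 0, 0]],
    [255, [0, 0, 0], [0, 0, 0]],
    [255, [0, 0, 0], [0, 0, 0]],
    [255, [0, 0, 0], [0, 0, 0]],
  ],
  squeeze=40,
)

```text
time_s: 6.55
ee_pos: [487.3, 128.7, 116.4]
ee_rot: [-180.0, 0.0, -179.0]
force: [0.1, 0.1, 0.2]
gripper_width: 22.1
gripper_force: 0.0
```

```bash
cat > fit.py <<'E'
from s import *
def sq(c,a,s,z):
    t=np.radians(a)+np.pi/4+np.arange(4)*np.pi/2
    return np.c_[c[0]+s/np.sqrt(2)*np.cos(t),c[1]+s/np.sqrt(2)*np.sin(t),np.full(4,z)]
S=16; r0,c0=178,290; H,W=18,22
def mask(f,P):
    uv=proj(f,P); im=np.zeros((H*S,W*S),np.uint8)
    cv2.fillPoly(im,[np.round(((uv-[c0,r0])+.5)*S*16).astype(np.int32)],1,shift=4); return im
def model(f,p,mode):
    a=mask(f,sq(p[:2],p[2],14,56))
    if mode: a=a&mask(f,sq(p[:2],p[2],14,34))
    a=cv2.resize(cv2.GaussianBlur(a.astype(np.float32),(0,0),S*.6),(W,H),interpolation=cv2.INTER_AREA)
    return a
F=[cams.grab_frame('top') for _ in range(4)]; f=F[0]
col=np.mean([g['color'] for g in F],0); np.save('col.npy',col)
b=(col[...,0]-col[...,2])[r0:r0+H,c0:c0+W]; t=np.clip((b-14)/70,0,1.1)
for mode in (1,0):
    R=[]
    for a in range(-45,45,5):
        for x in np.arange(545,555.1,.75):
            for y in np.arange(-39,-28,.75):
                R.append((((model(f,(x,y,a),mode)-t)**2).sum(),x,y,a))
    R.sort(); best=[]
    for a in range(-45,45,5): print(a,np.round(min(r for r in R if r[3]==a)[:3],2),end=' ')
    print('\n',mode,R[:4])
print(state()['ee_pos'],state()['ee_rot'],state()['force'],state()['gripper_width'])
E
python3 fit.py
```

```text
-45 [  1.76 549.5  -33.75] -40 [  1.64 549.5  -33.75] -35 [  1.51 549.5  -33.75] -30 [  1.4  549.5  -33.75] -25 [  1.35 549.5  -33.75] -20 [  1.29 549.5  -33.75] -15 [  1.29 549.5  -33.75] -10 [  1.37 549.5  -33.75] -5 [  1.48 549.5  -33.75] 0 [  1.54 549.5  -33.75] 5 [  1.71 549.5  -33.75] 10 [  1.87 549.5  -33.75] 15 [  2.03 549.5  -33.75] 20 [  2.13 549.5  -33.75] 25 [  2.16 549.5  -33.75] 30 [  2.14 549.5  -33.75] 35 [  2.   549.5  -33.75] 40 [  1.87 549.5  -33.75] 
 1 [(np.float64(1.2939453329124597), np.float64(549.5), np.float64(-33.75), -15), (np.float64(1.2948769995463811), np.float64(549.5), np.float64(-33.75), -20), (np.float64(1.3513917722397262), np.float64(549.5), np.float64(-33.75), -25), (np.float64(1.3669997904894986), np.float64(549.5), np.float64(-33.75), -10)]
-45 [  3.58 548.   -34.5 ] -40 [  3.49 548.   -33.75] -35 [  3.47 548.   -34.5 ] -30 [  3.36 548.   -34.5 ] -25 [  3.26 548.   -34.5 ] -20 [  3.29 548.   -34.5 ] -15 [  3.28 548.   -34.5 ] -10 [  3.29 548.   -33.75] -5 [  3.31 548.   -33.75] 0 [  3.47 548.   -33.75] 5 [  3.47 548.   -33.75] 10 [  3.59 548.   -34.5 ] 15 [  3.7  548.   -33.75] 20 [  3.78 548.   -33.75] 25 [  3.81 548.   -34.5 ] 30 [  3.84 548.   -33.75] 35 [  3.71 548.   -33.75] 40 [  3.7  548.   -33.75] 
 0 [(np.float64(3.2638466951694767), np.float64(548.0), np.float64(-34.5), -25), (np.float64(3.276742311102512), np.float64(548.0), np.float64(-34.5), -15), (np.float64(3.28502212316236), np.float64(548.0), np.float64(-33.75), -10), (np.float64(3.2864261090422486), np.float64(548.0), np.float64(-34.5), -20)]
[487.32636118 128.7540283  116.41118906] [-1.79995846e+02  1.53076068e-03 -1.78956953e+02] [ 1.52913712 -0.03680457 -0.18299999] 9.628277997118502
```

Socket fit gives (549.5, −33.75) at about −18°, and the key is gripped at 9.6 mm. Lifting straight out, then carrying it over the die's height.

servo_tool(
  steps=[
    [255, [0, 0, -5], [0, 0, 0]],
    [255, [0, 0, -10], [0, 0, 0]],
    [255, [0, 0, -15], [0, 0, 0]],
    [255, [0, 0, -15], [0, 0, 0]],
    [255, [0, 0, -15], [0, 0, 0]],
    [255, [0, 0, -15], [0, 0, 0]],
    [255, [0, 0, -15], [0, 0, 0]],
    [255, [0, 0, -10], [0, 0, 0]],
    [255, [0, 0, 0], [0, 0, 0]],
    [255, [0, 0, 0], [0, 0, 0]],
  ],
  squeeze=50,
)

```text
time_s: 7.75
ee_pos: [487.1, 128.7, 216.3]
ee_rot: [-180.0, -0.0, -179.0]
force: [0.9, 0.1, -1.2]
gripper_width: 9.2
gripper_force: 50.0
```

servo_tool(
  steps=[
    [255, [-11.8, -32.6, 0], [0, 0, 0]],
    [255, [-11.8, -32.6, 0], [0, 0, 0]],
    [255, [-11.8, -32.6, 0], [0, 0, 0]],
    [255, [-11.8, -32.6, 0], [0, 0, 0]],
    [255, [-11.8, -32.6, 0], [0, 0, 0]],
    [255, [0, 0, 0], [0, 0, 0.11]],
    [255, [0, 0, 0], [0, 0, 0.11]],
    [255, [0, 0, 0], [0, 0, 0.11]],
    [255, [0, 0, 0], [0, 0, 0]],
    [255, [0, 0, 0], [0, 0, 0]],
  ],
)

```text
time_s: 8.75
ee_pos: [548.9, -33.1, 215.7]
ee_rot: [-180.0, -0.1, 162.3]
force: [0.3, -0.5, -1.5]
gripper_width: 9.6
gripper_force: 50.0
```

```bash
python3 - <<'E'
from s import *
f=cams.grab_frame('scene'); save(f,'sc2.png',(250,140,350,260),5); print(state())
w=cloud(f);c=f['color'].astype(int)
p=ray(f,[[0,0]],0)
print(proj(f,[[549.3,-33.3,104],[549.3,-33.3,56],[549.3,-33.3,72]]).round(1))
g=cams.grab_frame('top'); print(proj(g,[[549.3,-33.3,104]]))
E
```

```text
{'time_s': 8.8, 'qpos': array([-4.64240058e+00,  1.68800001e+01,  9.47364065e+01, -6.04230508e-03,
        6.84484820e+01, -7.68922350e+01]), 'qvel': array([ 0.06440425, -0.15435005, -0.30647653,  0.0514856 , -0.08084626,
        0.42984176]), 'effort': array([-6.46651606e-02, -3.96415937e+01, -2.28718150e+01, -2.14604224e-02,
        9.12081823e-02, -4.75400899e-03]), 'ee_pos': array([548.99832329, -33.07329997, 215.89383414]), 'ee_rot': array([-1.79979813e+02, -6.19241836e-02,  1.62252046e+02]), 'force': array([ 1.09337074,  1.18503314, -1.2984998 ]), 'torque': array([ 0.11548636, -0.20072293,  0.02714263]), 'gripper_force': 49.99266564846039, 'gripper_width': 9.725463497174776}
[[305.2 206.7]
 [305.2 220.6]
 [305.2 216. ]]
[[298.64442095 185.31061475]]
```

View pics/sc2.png

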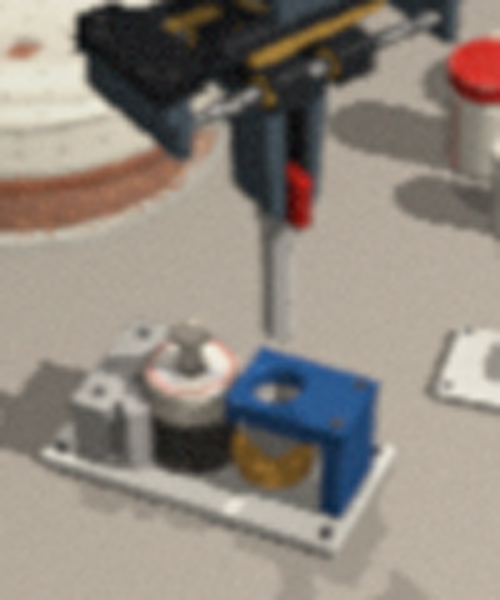

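The scene view shows the key hanging upright, foot at crop (281,335), almost directly above the bore at (278,388). I'll measure this offset to sub-pixel.

```bash
cat > off.py <<'E'
from s import *
F=[cams.grab_frame('scene') for _ in range(4)]; f=F[0]
col=np.mean([g['color'] for g in F],0); w=cloud(f)
blue=(col[...,2]>col[...,0]+25)
m=(blue).astype(np.uint8); m[:205]=0;m[245:]=0;m[:,:290]=0;m[:,330:]=0
c,h=cv2.findContours(m,cv2.RETR_CCOMP,cv2.CHAIN_APPROX_NONE)
for i in range(len(c)):
    if h[0][i][3]>=0 and len(c[i])>8:
        uv=c[i][:,0,:].astype(float); e=cv2.fitEllipse(c[i]); print('hole',e, ray(f,[e[0]],72.).round(1))
        pts=ray(f,uv,72.)[:,:2]
        fit=least_squares(lambda s:np.hypot(*(pts-s[:2]).T)-s[2],[*pts.mean(0),13]); print(fit.x.round(2))
print((col.sum(2)/3)[192:212,296:318].round().astype(int))
print(w[192:208,300:312,2].round().astype(int))
for z in(105,115,125,135): print(z,proj(f,[[549.0,-33.1,z]]).round(2))
print(state()['ee_pos'])
E
python3 off.py
```

```text
hole ((304.87896728515625, 218.0), (4.396746635437012, 9.492841720581055), 90.0) [[545.6 -26.6  72. ]]
[545.6  -26.59   9.81]
[[166 166 165 167 166 148 112  93 116 142 151 159 169 169 166 166 168 168
  167 168 169 168]
 [166 167 167 166 165 152 119  96 116 143 150 155 164 168 166 168 167 168
  167 167 168 169]
 [167 167 167 168 166 154 122  97 113 144 151 159 169 168 168 166 169 168
  168 167 168 168]
 [167 167 168 168 165 153 122  95 115 143 152 161 171 170 168 168 169 168
  169 168 169 168]
 [166 166 166 167 167 154 121  97 115 143 152 159 171 169 167 169 168 168
  168 168 169 168]
 [166 167 167 166 166 154 121  96 116 144 153 160 170 169 167 168 168 168
  167 168 168 170]
 [166 167 167 167 165 154 124  97 116 144 153 159 172 169 169 169 168 166
  168 168 168 169]
 [167 166 167 166 165 152 123  97 115 142 152 160 171 168 168 169 168 168
  169 168 168 169]
 [166 167 168 167 164 151 122  97 115 144 153 160 171 170 167 168 170 168
  169 169 169 168]
 [168 167 167 167 166 154 123  96 114 143 151 158 171 170 169 170 169 170
  170 169 169 169]
 [168 166 167 168 167 155 124  98 114 142 15
[... 4602 characters left out ...]
  3
                   109                  114                  116
                   115                  111                  111
                     4                    3                    0]
 [                   2                   -5                    2
                    -3                  107                  110
                   109                  107                    0
                     0                    4                   -3]]
105 [[305.24 206.51]]
115 [[305.23 203.53]]
125 [[305.23 200.53]]
135 [[305.23 197.5 ]]
[549.25352916 -33.04554745 216.42576937]off.py:13: RuntimeWarning: invalid value encountered in cast
  print(w[192:208,300:312,2].round().astype(int))
```

The shank's centre is at column 305.0, against 305.2 predicted for the socket axis, so alignment is good to about 0.5 mm. Descending into the bore, then slowly at the mouth.

servo_tool(
  steps=[
    [255, [0, 0, 10], [0, 0, 0]],
    [255, [0, 0, 12], [0, 0, 0]],
    [255, [0, 0, 12], [0, 0, 0]],
    [255, [0, 0, 8], [0, 0, 0]],
    [255, [0, 0, 3], [0, 0, 0]],
    [255, [0, 0, 2], [0, 0, 0]],
    [255, [0, 0, 1.5], [0, 0, 0]],
    [255, [0, 0, 1], [0, 0, 0]],
    [255, [0, 0, 1], [0, 0, 0]],
    [255, [0, 0, 0], [0, 0, 0]],
  ],
)

```text
time_s: 10.05
ee_pos: [549.3, -33.2, 166.1]
ee_rot: [-180.0, 0.0, 162.1]
force: [0.2, 0.5, -1.3]
gripper_width: 9.6
gripper_force: 50.0
```

servo_tool(
  steps=[
    [255, [0, 0, 0.5], [0, 0, 0]],
    [255, [0, 0, 0.5], [0, 0, 0]],
    [255, [0, 0, 0.5], [0, 0, 0]],
    [255, [0, 0, 0.5], [0, 0, 0]],
    [255, [0, 0, 0.5], [0, 0, 0]],
    [255, [0, 0, 0.5], [0, 0, 0]],
    [255, [0, 0, 0], [0, 0, 0]],
    [255, [0, 0, 0], [0, 0, 0]],
    [255, [0, 0, 0], [0, 0, 0]],
    [255, [0, 0, 0], [0, 0, 0]],
  ],
)

```text
time_s: 11.05
ee_pos: [549.3, -33.2, 162.9]
ee_rot: [-180.0, 0.0, 162.1]
force: [1.0, -0.5, -0.6]
gripper_width: 10.5
gripper_force: 50.0
```

No contact force with the taper already 3.5 mm inside the mouth. Continuing gently.

servo_tool(
  steps=[
    [255, [0, 0, 0.6], [0, 0, 0]],
    [255, [0, 0, 0.6], [0, 0, 0]],
    [255, [0, 0, 0.6], [0, 0, 0]],
    [255, [0, 0, 0.6], [0, 0, 0]],
    [255, [0, 0, 0.6], [0, 0, 0]],
    [255, [0, 0, 0.6], [0, 0, 0]],
    [255, [0, 0, 0.6], [0, 0, 0]],
    [255, [0, 0, 0.6], [0, 0, 0]],
    [255, [0, 0, 0.6], [0, 0, 0]],
    [255, [0, 0, 0.6], [0, 0, 0]],
  ],
)

```text
time_s: 12.05
ee_pos: [549.4, -33.2, 156.9]
ee_rot: [-180.0, 0.0, 162.1]
force: [0.1, -0.4, -1.2]
gripper_width: 9.9
gripper_force: 50.0
```

servo_tool(
  steps=[
    [255, [0, 0, 1.5], [0, 0, 0]],
    [255, [0, 0, 1.5], [0, 0, 0]],
    [255, [0, 0, 1.5], [0, 0, 0]],
    [255, [0, 0, 1.5], [0, 0, 0]],
    [255, [0, 0, 1.2], [0, 0, 0]],
    [255, [0, 0, 1.0], [0, 0, 0]],
    [255, [0, 0, 1.0], [0, 0, 0]],
    [255, [0, 0, 0.6], [0, 0, 0]],
    [255, [0, 0, 0.4], [0, 0, 0]],
    [255, [0, 0, 0], [0, 0, 0]],
  ],
)

```text
time_s: 13.05
ee_pos: [549.4, -33.1, 146.7]
ee_rot: [-180.0, 0.0, 162.1]
force: [1.2, -0.7, -1.7]
gripper_width: 9.7
gripper_force: 50.0
```

servo_tool(
  steps=[
    [255, [0, 0, 0.4], [0, 0, 0]],
    [255, [0, 0, 0.4], [0, 0, 0]],
    [255, [0, 0, 0.4], [0, 0, 0]],
    [255, [0, 0, 0.4], [0, 0, 0]],
    [255, [0, 0, 0], [0, 0, 0]],
    [255, [0, 0, 0], [0, 0, 0]],
    [255, [0, 0, 0], [0, 0, 0]],
    [255, [0, 0, 0], [0, 0, 0]],
    [255, [0, 0, 0], [0, 0, 0]],
    [255, [0, 0, 0], [0, 0, 0]],
  ],
)

```text
time_s: 14.05
ee_pos: [549.3, -33.2, 145.1]
ee_rot: [-180.0, 0.0, 162.1]
force: [1.2, -0.5, -0.8]
gripper_width: 9.5
gripper_force: 50.0
```

Still free, with home expected near 144.4. Feeling for the floor in small steps.

servo_tool(
  steps=[
    [255, [0, 0, 0.25], [0, 0, 0]],
    [255, [0, 0, 0.25], [0, 0, 0]],
    [255, [0, 0, 0.25], [0, 0, 0]],
    [255, [0, 0, 0], [0, 0, 0]],
    [255, [0, 0, 0], [0, 0, 0]],
    [255, [0, 0, 0], [0, 0, 0]],
    [255, [0, 0, 0], [0, 0, 0]],
    [255, [0, 0, 0], [0, 0, 0]],
    [255, [0, 0, 0], [0, 0, 0]],
    [255, [0, 0, 0], [0, 0, 0]],
  ],
)

```text
time_s: 15.05
ee_pos: [549.4, -33.1, 144.4]
ee_rot: [-180.0, 0.0, 162.1]
force: [1.7, -0.0, 0.3]
gripper_width: 9.6
gripper_force: 50.0
```

```bash
python3 -c "
from workcell import *
for k in ('ee_pos','force','torque','qpos'): print(state()[k].round(3))"
```

```text
[549.35  -33.134 144.428]
[ 1.678 -0.018  0.326]
[-0.07  -0.538  0.009]
[-4.64700e+00  2.03820e+01  1.00715e+02 -4.00000e-03  5.88920e+01
 -7.67800e+01]
```

servo_tool(
  steps=[
    [255, [0, 0, 0.2], [0, 0, 0]],
    [255, [0, 0, 0.2], [0, 0, 0]],
    [255, [0, 0, 0], [0, 0, 0]],
    [255, [0, 0, 0], [0, 0, 0]],
    [255, [0, 0, 0], [0, 0, 0]],
    [255, [0, 0, 0], [0, 0, 0.05]],
    [255, [0, 0, 0], [0, 0, 0.05]],
    [255, [0, 0, 0], [0, 0, 0.05]],
    [255, [0, 0, 0], [0, 0, 0]],
    [255, [0, 0, 0], [0, 0, 0]],
  ],
)

```text
time_s: 16.05
ee_pos: [549.7, -33.6, 144.3]
ee_rot: [-180.0, 0.1, 153.6]
force: [0.8, -2.7, 4.9]
gripper_width: 9.7
gripper_force: 50.0
```

```bash
cat > t.py <<'E'
from workcell import *
s=state()
for k in ('ee_pos','ee_rot','force','torque'): print(k,s[k].round(3))
E
python3 t.py
```

```text
ee_pos [549.728 -33.63  144.341]
ee_rot [-1.79975e+02  9.20000e-02  1.53614e+02]
force [ 0.764 -2.66   4.921]
torque [-0.63  -0.509  0.007]
```

The key is home: the floor contacts at TCP z 144.3, matching 34 mm foot height. I'll ease off slightly, then turn clockwise while watching the z torque.

servo_tool(
  steps=[
    [255, [0, 0, -0.2], [0, 0, 0.03]],
    [255, [0, 0, 0], [0, 0, 0.03]],
    [255, [0, 0, 0], [0, 0, 0.03]],
    [255, [0, 0, 0], [0, 0, 0.03]],
    [255, [0, 0, 0], [0, 0, 0.03]],
    [255, [0, 0, 0], [0, 0, 0.03]],
    [255, [0, 0, 0], [0, 0, 0.03]],
    [255, [0, 0, 0], [0, 0, 0]],
    [255, [0, 0, 0], [0, 0, 0]],
    [255, [0, 0, 0], [0, 0, 0]],
  ],
)

```text
time_s: 17.05
ee_pos: [549.7, -33.8, 144.4]
ee_rot: [-180.0, 0.1, 141.6]
force: [1.6, -5.0, 4.8]
gripper_width: 9.6
gripper_force: 50.0
```

```bash
python3 t.py
```

```text
ee_pos [549.74  -33.847 144.369]
ee_rot [-1.79969e+02  1.11000e-01  1.41562e+02]
force [ 1.63  -5.003  4.833]
torque [-1.198 -0.697  0.089]
```

servo_tool(
  steps=[
    [255, [-0.3, -0.15, 0], [0, 0, 0.03]],
    [255, [-0.3, -0.15, 0], [0, 0, 0.03]],
    [255, [0, 0, 0], [0, 0, 0.03]],
    [255, [0, 0, 0], [0, 0, 0.03]],
    [255, [0, 0, 0], [0, 0, 0.03]],
    [255, [0, 0, 0], [0, 0, 0.03]],
    [255, [0, 0, 0], [0, 0, 0.03]],
    [255, [0, 0, 0], [0, 0, 0]],
    [255, [0, 0, 0], [0, 0, 0]],
    [255, [0, 0, 0], [0, 0, 0]],
  ],
)

```text
time_s: 18.05
ee_pos: [549.7, -34.2, 144.4]
ee_rot: [-180.0, 0.1, 129.5]
force: [2.0, -4.4, 4.6]
gripper_width: 10.0
gripper_force: 50.0
```

```bash
python3 t.py
```

```text
ee_pos [549.698 -34.168 144.365]
ee_rot [-1.79983e+02  6.00000e-02  1.29454e+02]
force [ 1.959 -4.424  4.553]
torque [-1.238 -0.56   0.106]
```

servo_tool(
  steps=[
    [255, [-0.2, -0.1, 0], [0, 0, 0.03]],
    [255, [-0.1, -0.1, 0], [0, 0, 0.03]],
    [255, [0, 0, 0], [0, 0, 0.03]],
    [255, [0, 0, 0], [0, 0, 0.03]],
    [255, [0, 0, 0], [0, 0, 0.03]],
    [255, [0, 0, 0], [0, 0, 0]],
    [255, [0, 0, 0], [0, 0, 0]],
    [255, [0, 0, 0], [0, 0, 0]],
    [255, [0, 0, 0], [0, 0, 0]],
    [255, [0, 0, 0], [0, 0, 0]],
  ],
)

```text
time_s: 19.05
ee_pos: [549.6, -34.4, 144.3]
ee_rot: [-180.0, 0.0, 120.9]
force: [1.5, -3.9, 4.4]
gripper_width: 9.6
gripper_force: 50.0
```

```bash
python3 t.py; python3 - <<'E'
from s import *
f=cams.grab_frame('scene'); save(f,'turn1.png',(250,150,350,260),5); print(state()['torque'])
E
```

```text
ee_pos [549.58  -34.377 144.345]
ee_rot [-1.79983e+02  3.50000e-02  1.20855e+02]
force [ 1.515 -3.896  4.372]
torque [-1.181 -0.448  0.136]
[-1.13729894 -0.49115893  0.17450646]
```

View pics/turn1.png

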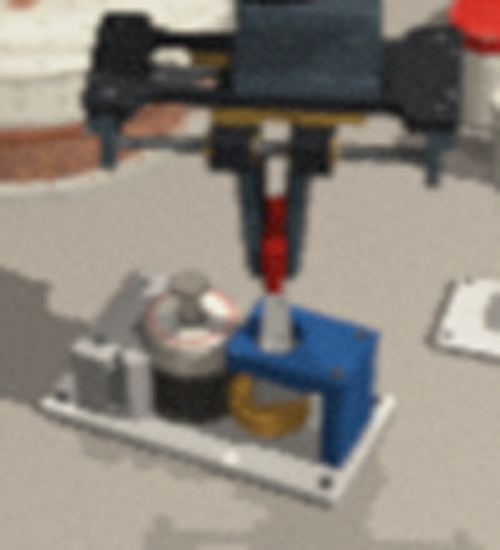

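The view shows the key standing in the bore at (275,320), with the cam turned towards the die. Torque is about the free value, so I'll keep going.

servo_tool(
  steps=[
    [255, [0, 0, 0], [0, 0, 0.03]],
    [255, [0, 0, 0], [0, 0, 0.03]],
    [255, [0, 0, 0], [0, 0, 0.03]],
    [255, [0, 0, 0], [0, 0, 0.03]],
    [255, [0, 0, 0], [0, 0, 0.03]],
    [255, [0, 0, 0], [0, 0, 0]],
    [255, [0, 0, 0], [0, 0, 0]],
    [255, [0, 0, 0], [0, 0, 0]],
    [255, [0, 0, 0], [0, 0, 0]],
    [255, [0, 0, 0], [0, 0, 0]],
  ],
)

```text
time_s: 20.1
ee_pos: [549.5, -34.5, 144.4]
ee_rot: [-180.0, 0.0, 112.3]
force: [0.6, -4.3, 5.5]
gripper_width: 9.9
gripper_force: 50.0
```

```bash
python3 t.py
```

```text
ee_pos [549.466 -34.461 144.357]
ee_rot [-1.79971e+02  4.20000e-02  1.12267e+02]
force [ 0.616 -4.313  5.54 ]
torque [-1.243 -0.436  0.138]
```

servo_tool(
  steps=[
    [255, [0, 0, 0], [0, 0, 0.03]],
    [255, [0, 0, 0], [0, 0, 0.03]],
    [255, [0, 0, 0], [0, 0, 0.03]],
    [255, [0, 0, 0], [0, 0, 0.03]],
    [255, [0, 0, 0], [0, 0, 0]],
    [255, [0, 0, 0], [0, 0, 0]],
    [255, [0, 0, 0], [0, 0, 0]],
    [255, [0, 0, 0], [0, 0, 0]],
    [255, [0, 0, 0], [0, 0, 0]],
    [255, [0, 0, 0], [0, 0, 0]],
  ],
)

```text
time_s: 21.1
ee_pos: [549.3, -34.5, 144.3]
ee_rot: [-180.0, 0.0, 105.4]
force: [1.2, -5.7, 6.7]
gripper_width: 10.3
gripper_force: 50.0
```

```bash
python3 t.py
```

```text
ee_pos [549.325 -34.508 144.334]
ee_rot [-1.79955e+02  4.70000e-02  1.05398e+02]
force [ 1.182 -5.685  6.686]
torque [-1.277 -0.39   0.156]
```

servo_tool(
  steps=[
    [255, [-0.2, 0, 0], [0, 0, 0.03]],
    [255, [-0.2, 0, 0], [0, 0, 0.03]],
    [255, [0, 0, 0], [0, 0, 0.03]],
    [255, [0, 0, 0], [0, 0, 0.03]],
    [255, [0, 0, 0], [0, 0, 0]],
    [255, [0, 0, 0], [0, 0, 0]],
    [255, [0, 0, 0], [0, 0, 0]],
    [255, [0, 0, 0], [0, 0, 0]],
    [255, [0, 0, 0], [0, 0, 0]],
    [255, [0, 0, 0], [0, 0, 0]],
  ],
)

```text
time_s: 22.1
ee_pos: [549.2, -34.7, 144.3]
ee_rot: [-179.9, 0.0, 98.5]
force: [1.4, -3.8, 6.6]
gripper_width: 9.6
gripper_force: 50.0
```

```bash
python3 t.py
```

```text
ee_pos [549.219 -34.652 144.325]
ee_rot [-1.79938e+02  1.70000e-02  9.85110e+01]
force [ 1.397 -3.809  6.571]
torque [-1.083 -0.295  0.085]
```

servo_tool(
  steps=[
    [255, [-0.2, 0, 0], [0, 0, 0.03]],
    [255, [-0.2, 0, -0.1], [0, 0, 0.03]],
    [255, [0, 0, 0], [0, 0, 0.03]],
    [255, [0, 0, 0], [0, 0, 0.03]],
    [255, [0, 0, 0], [0, 0, 0]],
    [255, [0, 0, 0], [0, 0, 0]],
    [255, [0, 0, 0], [0, 0, 0]],
    [255, [0, 0, 0], [0, 0, 0]],
    [255, [0, 0, 0], [0, 0, 0]],
    [255, [0, 0, 0], [0, 0, 0]],
  ],
)

```text
time_s: 23.1
ee_pos: [549.1, -34.8, 144.4]
ee_rot: [-179.9, -0.0, 91.6]
force: [0.5, -2.9, 6.7]
gripper_width: 10.0
gripper_force: 50.0
```

```bash
python3 t.py
```

```text
ee_pos [549.122 -34.787 144.354]
ee_rot [-1.79921e+02 -6.00000e-03  9.16380e+01]
force [ 0.542 -2.911  6.685]
torque [-0.915 -0.254  0.176]
```

servo_tool(
  steps=[
    [255, [-0.2, 0, 0], [0, 0, 0.03]],
    [255, [0, 0, -0.1], [0, 0, 0.03]],
    [255, [0, 0, 0], [0, 0, 0.03]],
    [255, [0, 0, 0], [0, 0, 0.03]],
    [255, [0, 0, 0], [0, 0, 0]],
    [255, [0, 0, 0], [0, 0, 0]],
    [255, [0, 0, 0], [0, 0, 0]],
    [255, [0, 0, 0], [0, 0, 0]],
    [255, [0, 0, 0], [0, 0, 0]],
    [255, [0, 0, 0], [0, 0, 0]],
  ],
)

```text
time_s: 24.1
ee_pos: [549.0, -34.9, 144.4]
ee_rot: [-179.9, -0.0, 84.8]
force: [-0.3, -2.4, 5.1]
gripper_width: 9.7
gripper_force: 50.0
```

```bash
python3 t.py; python3 - <<'E'
from s import *
T=[]
for i in range(6):
    f=cams.grab_frame('top'); T.append(state()['torque'][2])
print(np.round(T,3)); save(f,'turn2.png',(270,130,330,220),6)
w=cloud(f); p=w[reg(w,560,640,-60,40,80,100)]; print('plunger',p.mean(0).round(1),len(p))
E
```

```text
ee_pos [548.992 -34.875 144.362]
ee_rot [-1.79897e+02 -8.00000e-03  8.47700e+01]
force [-0.329 -2.426  5.096]
torque [-0.919 -0.21   0.27 ]
[0.247 0.276 0.294 0.27  0.272 0.266]
plunger [nan nan nan] 0<stdin>:6: RuntimeWarning: Mean of empty slice.
  ret = um.true_divide(
```

Torque is now rising (0.27 Nm), so the cam is pressing the die. Smaller steps, aiming for about 0.44 Nm.

servo_tool(
  steps=[
    [255, [0, 0, 0], [0, 0, 0.02]],
    [255, [0, 0, 0], [0, 0, 0.02]],
    [255, [0, 0, 0], [0, 0, 0]],
    [255, [0, 0, 0], [0, 0, 0]],
    [255, [0, 0, 0], [0, 0, 0]],
    [255, [0, 0, 0], [0, 0, 0]],
    [255, [0, 0, 0], [0, 0, 0]],
    [255, [0, 0, 0], [0, 0, 0]],
    [255, [0, 0, 0], [0, 0, 0]],
    [255, [0, 0, 0], [0, 0, 0]],
  ],
)

```text
time_s: 25.4
ee_pos: [548.9, -34.9, 144.3]
ee_rot: [-179.9, -0.0, 82.5]
force: [0.3, -3.1, 5.4]
gripper_width: 9.5
gripper_force: 50.0
```

```bash
cat > tq.py <<'E'
from h import *
T=[]
for i in range(5):
    f=cams.grab_frame('top'); T.append(state()['torque'][2])
print(np.round(T,3),np.mean(T).round(3),state()['ee_rot'].round(2),state()['force'].round(1))
E
python3 tq.py
```

```text
[0.292 0.378 0.22  0.334 0.28 ] 0.301 [-179.89   -0.     82.49] [-0.1 -3.4  5.5]
```

servo_tool(
  steps=[
    [255, [0, 0, 0], [0, 0, 0.02]],
    [255, [0, 0, 0], [0, 0, 0.02]],
    [255, [0, 0, 0], [0, 0, 0.01]],
    [255, [0, 0, 0], [0, 0, 0]],
    [255, [0, 0, 0], [0, 0, 0]],
    [255, [0, 0, 0], [0, 0, 0]],
    [255, [0, 0, 0], [0, 0, 0]],
    [255, [0, 0, 0], [0, 0, 0]],
    [255, [0, 0, 0], [0, 0, 0]],
    [255, [0, 0, 0], [0, 0, 0]],
  ],
)

```text
time_s: 26.65
ee_pos: [548.9, -34.8, 144.4]
ee_rot: [-179.9, 0.0, 79.6]
force: [-0.1, -2.3, 6.1]
gripper_width: 9.8
gripper_force: 50.0
```

```bash
python3 tq.py
```

```text
[0.36  0.381 0.308 0.388 0.31 ] 0.349 [-1.7988e+02  1.0000e-02  7.9630e+01] [ 1.2 -2.8  5.7]
```

servo_tool(
  steps=[
    [255, [0, 0, 0], [0, 0, 0.02]],
    [255, [0, 0, 0], [0, 0, 0.02]],
    [255, [0, 0, 0], [0, 0, 0.02]],
    [255, [0, 0, 0], [0, 0, 0]],
    [255, [0, 0, 0], [0, 0, 0]],
    [255, [0, 0, 0], [0, 0, 0]],
    [255, [0, 0, 0], [0, 0, 0]],
    [255, [0, 0, 0], [0, 0, 0]],
    [255, [0, 0, 0], [0, 0, 0]],
    [255, [0, 0, 0], [0, 0, 0]],
  ],
)

```text
time_s: 27.9
ee_pos: [548.8, -34.8, 144.4]
ee_rot: [-179.9, 0.0, 76.2]
force: [0.0, -3.1, 7.3]
gripper_width: 9.5
gripper_force: 50.0
```

```bash
python3 tq.py
```

```text
[0.404 0.367 0.341 0.369 0.431] 0.382 [-1.7987e+02  2.0000e-02  7.6200e+01] [-0.1 -2.8  6.7]
```

servo_tool(
  steps=[
    [255, [0, 0, 0], [0, 0, 0.02]],
    [255, [0, 0, 0], [0, 0, 0.02]],
    [255, [0, 0, 0], [0, 0, 0.01]],
    [255, [0, 0, 0], [0, 0, 0]],
    [255, [0, 0, 0], [0, 0, 0]],
    [255, [0, 0, 0], [0, 0, 0]],
    [255, [0, 0, 0], [0, 0, 0]],
    [255, [0, 0, 0], [0, 0, 0]],
    [255, [0, 0, 0], [0, 0, 0]],
    [255, [0, 0, 0], [0, 0, 0]],
  ],
)

```text
time_s: 29.15
ee_pos: [548.7, -34.8, 144.3]
ee_rot: [-179.9, 0.0, 73.3]
force: [0.5, -2.0, 6.0]
gripper_width: 9.7
gripper_force: 50.0
```

```bash
python3 tq.py
```

```text
[0.458 0.465 0.456 0.466 0.509] 0.471 [-1.7987e+02  3.0000e-02  7.3350e+01] [-0.2 -3.2  6.7]
```

Torque is 0.47 Nm, in the middle of the band. Opening and retreating straight up.

servo_tool(
  steps=[
    [0, [0, 0, 0], [0, 0, 0]],
    [0, [0, 0, 0], [0, 0, 0]],
    [0, [0, 0, 0], [0, 0, 0]],
    [0, [0, 0, 0], [0, 0, 0]],
    [0, [0, 0, 0], [0, 0, 0]],
    [0, [0, 0, 0], [0, 0, 0]],
    [0, [0, 0, -5], [0, 0, 0]],
    [0, [0, 0, -20], [0, 0, 0]],
    [0, [0, 0, -30], [0, 0, 0]],
    [0, [0, 0, -40], [0, 0, 0]],
  ],
)

```text
time_s: 30.4
ee_pos: [548.8, -35.0, 239.4]
ee_rot: [-179.8, 0.0, 73.3]
force: [0.3, 0.4, 0.2]
gripper_width: 86.9
gripper_force: 0.0
```

servo_tool(
  steps=[
    [0, [45, 0, 0], [0, 0, 0]],
    [0, [45, 0, 0], [0, 0, 0]],
    [0, [45, 0, 0], [0, 0, 0]],
    [0, [45, 0, 0], [0, 0, 0]],
    [0, [0, 0, 0], [0, 0, 0]],
    [0, [0, 0, 0], [0, 0, 0]],
    [0, [0, 0, 0], [0, 0, 0]],
    [0, [0, 0, 0], [0, 0, 0]],
    [0, [0, 0, 0], [0, 0, 0]],
    [0, [0, 0, 0], [0, 0, 0]],
  ],
)

```text
time_s: 31.4
ee_pos: [601.3, 136.5, 239.6]
ee_rot: [180.0, 0.0, 73.3]
force: [-0.4, 1.1, -0.1]
gripper_width: 91.0
gripper_force: 0.0
```

```bash
python3 - <<'E'
from m import *
f=cams.grab_frame('scene'); g=cams.grab_frame('top'); w=cloud(g); c=g['color'].astype(int)
red=(c[...,0]>100)&(c[...,1]<70)&(c[...,2]<70)
p=w[red&reg(w,500,600,-90,20,100,170)]; print('key',rect(p),np.median(p[:,2]))
p=w[reg(w,580,640,-60,40,80,98)]; print('plunger',p.mean(0).round(1),len(p))
a=cv2.resize(f['color'][150:260,250:350],None,fx=4,fy=4); b=cv2.resize(g['color'][130:220,270:330],None,fx=4.8,fy=4.88)
o=np.zeros((440,700,3),np.uint8); o[:,:400]=a; o[:b.shape[0],405:405+b.shape[1]]=b
cv2.imwrite('pics/end.png',o[...,::-1])
E
```

```text
key [array([550. , -33.6]), array([42.7,  9.7]), np.float64(77.9)] 146.6624976663386
plunger [601.  -23.7  90.1] 43
```

View pics/end.png

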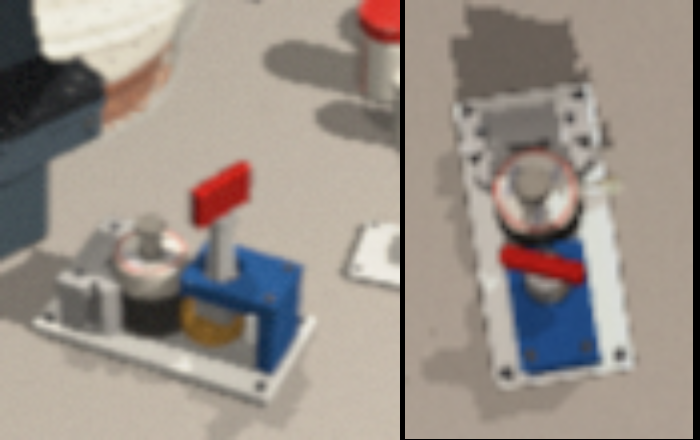

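The end view shows the key standing home with its handle top at 146.7 mm (147 expected), the die pushed about 2 mm into the V, and the hand clear. Handing in.

```bash
python3 -c "
from workcell import ticket; print(ticket.job_done())"
```

```text
the job is handed in; nothing more can be done
None
```

I handed the job in at about 31.5 s: the red key is fully home in the blue clamp and left standing, turned clockwise to about 0.47 Nm so the cam presses the die into the V-block, with the hand clear; no verdict was shown.

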